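Make the bench supply safe: dial to zero, shorting link on

ROBOT

A 6-joint arm with a two-finger parallel gripper is mounted at the origin on the work surface. World frame = base frame: x ahead of the robot, y to its left, z up, the work surface at z = 0. Lengths are in mm, angles in rad, forces in N, time in s.
With the tool pointing down it reaches from about 350 to 950 mm from the base axis. Payload 17.4 kg.
Tool frame: the origin (TCP) lies at the very end of the fingers, on their centre line; the grasp point (between the pads) lies 19 mm behind it; z points along the fingers, y is the line along which they close (so a half turn about z gives the same grasp; the last joint's range is limited). The gripper opens to 93 mm and grips with 3 to 60 N. Pads are 15 mm wide; open, the fingers measure 128 mm over their backs; the gripper's body (75 mm by 188 mm) begins 65 mm behind the grasp point.
Start: joints at [-1.161, 0.116, 1.442, -0, 1.584, -0.038], TCP at [292.256, -608.456, 189.646] pointing down, gripper open.
Joint ranges: [-2.83, 2.83], [-0.83, 2.19], [0.07, 2.5], [-1.14, 4.28], [0.01, 3], [-2.97, 2.97]. Speed limits (rad/s): [1.89, 1.89, 2.22, 3.14, 3.14, 3.14].

INTERFACE

Orientations are given as a unit quaternion [x, y, z, w].
In Python, from workcell import bot gives the robot as it stands.
- The arm moves only by the tool carry_out, never from a script. Its argument "increments" is a list of rows, each an object with "translation": the shift along the tool's x, y, z in cm, a list of three; "twist": the turn about the tool's z in rad; "grip": the opening, from 0 (shut) to 1 (fully open). In form: [{"translation": [tx, ty, tz], "twist": twist, "grip": grip}, ...]. A call has 1 to 20 rows; each row is the pose to reach, as a shift and turn from the pose commanded when the call began, along the tool's axes at that moment; what a row does not reach only later rows make up. A row lasts 1/8 s, in which the tool goes at most 62.5 mm and 10.7 degrees, less where a joint would pass 70% of its speed; a pose out of reach is approached as far as the arm can. A call with a gripper value outside its range is refused whole. The fingers move at their own pace and stop on an object; "grip_force" is the grip in N (left out, the last holds). Time passes only in rows, so rows that repeat a pose let the fingers close. It gives the time, the measured TCP pose, the force, the opening and the grip force at its end, in the units of the state.
- bot.observe(): the state, without advancing time (a new reading comes with each control period).
- bot.capture(name): name is "side" or "top"; returns the picture (420x560x3 uint8, blue, green, red); there is no depth.
- bot.camera_info(name): a dict with "camera_matrix" (3x3 intrinsics, pixels), "R" (3x3) and "t" (3): a world point X has camera coordinates R X + t. Camera axes: x right, y down, z forward; pixel columns grow to the right and rows downward; lengths in mm; the calibration is good to about 2 mm. A picture is of the moment at which its call begins. camera_info takes no time and is no camera call.
- bot.close_job(): hands the job in; it is judged then, once.
Trained networks look in the newest picture that a camera, given by its name, has taken for a name from the list of things; names that differ only in an ending like _2 or _b are one class to them, and where a whole thing is asked for, a point or a joint stands for the part that bears it (a point fixed in the world has none). Each returns a list of dicts, best first, with "conf" (0 to 1); they miss things now and then, are a little off and sometimes report something else, mostly with a low value. They report only what shows in the picture. A call takes as long as a camera call. They do not tell look-alikes from the thing itself.
- bot.boxes_of(camera, query): "rect" ([centre column, centre row, width, height] in pixels, round what is visible of it).
- bot.trace(camera, query): "mask" (420x560 bool, what is visible of it) and "rect" ([centre column, centre row, width, height] in pixels, round what is visible of it).
The state is a dict: "t": time; "q": joint angles; "joint_vel": joint speeds; "effort": joint torques, N m; "eef_pos": TCP position; "ee_rot": TCP orientation; "ft_force": force on the tool from outside, world axes, zero at the start; "moment": the same for the moment, N m; "opening": finger opening in mm; "grasp_force": force on a finger pad.
Only numpy, scipy, OpenCV 4.12 (cv2) and the standard library are available. Lean on these libraries where they do the work, as an engineer would, in place of code of your own. Each camera call takes 0.05 s, during which the arm holds its last target. There are 200 camera calls.

TASK

Make the variable supply safe: first turn its dial knob anticlockwise all the way back to the zero stop, then take the brass shorting link with the red grip out of the blue parts bin and lay it across the two output terminals on the supply's rear deck, down in both forks with its grip on top. Leave the knob at zero, leave the other parts in the bin, and do not disturb the other things on the bench.

Things in the scene. Friction and masses are not known exactly. Their poses are not given: they have to be found in the camera images.
- console: Grey bench supply, fixed, 260 x 260 mm. Origin: centre of its underside; x points from its sloped front to its rear, z up. The front 170 mm is a face sloping up from 45 mm high at the front edge to 107 mm (0.35 rad from level), looking forward and up; the rear 90 mm is a flat deck 107 mm high.
- knob: Dial knob on the sloped face. Origin on its axis at the face's level; z is the turning axis, out of the face; x lies along its red pointer. Black skirt (radius 32, up to 8 mm above the face), grey bar grip 46 mm along x, 14 wide, 8 to 35 mm above the face. Turns 5 rad clockwise (seen from outside) from its zero stop; starts 1.7 to 3.4 rad from it. Light friction, stays where left.
- pointer_tip (a point): Tip of the knob's red pointer, 46 mm from the axis and 6 mm above the face; turns with the knob. Its axes are those of the knob.
- zero_mark (a point): Where the pointer tip stands when the knob is against its zero stop: 46 mm from the axis, 6 mm above the face, in line with the first tick and the red stud at the dial's lower left (seen from the supply's front). Fixed. Axes of the face: z out of it, x up the slope.
- cradle (a point): Middle between the two output terminals on the rear deck, level with the floor of their forks (121 mm above the bench). Axes as the supply's. The terminals (red and black collars, steel forks) stand 35 mm either side along y. Fork slots run along y: 12 mm long, 16 mm wide, flared on top, prongs up to 21 mm above the slot floor.
- bin: Blue open parts bin, 260 x 220 x 45 mm, walls and floor 5 mm thick. Origin: centre of its underside.
- link: Shorting link, the part to pick: brass bar 100 x 10 x 10 mm along its y axis, red grip block round its middle, 36 mm along y, 16 wide along x, 26 high from the bar's underside. Origin: centre of the underside; z up through the grip. About 120 g. Lies in the bin, grip up.
- spare: Another link of the same shape, steel bar with a black grip; not wanted. Origin and axes as the brass link. In the bin.
- heatsink: Aluminium finned heatsink 34 x 60 (y) x 21 mm, in the bin. Origin: centre of the underside.
- resistor1: White ceramic resistor 50 (x) x 12 x 12 mm, in the bin. Origin: centre of the underside.
- resistor2: White ceramic resistor like the other, in the bin.
- meter: Yellow hand multimeter lying on the bench, 85 x 165 (y) x 40 mm. Origin: centre of the underside.
- spool: Green solder spool standing on the bench, diameter 56, height 50 mm. Origin: centre of the underside.
- mug: Blue mug, diameter 80, height 90 mm. Origin: centre of the underside.
- driver: Orange screwdriver lying on the bench, about 200 mm long along x.
Mind the look-alikes: they are no part of the job. Of the things that look like the heatsink, the smaller one is meant.

How it is judged:
By the outcome, as a careful person would: the job done as asked, in the order asked, and still so for the second after the job is handed in, with the robot touching nothing.
It also fails if it takes over 72 s, if anything falls off the work surface, if the arm or the gripper's body presses on something with over 40 N, if the wrist force passes 120 N, or if a joint passes its speed limit or range.

## Working session

There is one attempt and no reset: what is moved stays moved. The work goes in short steps, Python scripts to look and compute and a tool call to move; the robot and the scene stay as the last step left them, time stands still between calls to the robot, and variables do not carry over. Pictures are saved under pics/ and viewed, at most 10 in all, crops included, and the job is handed in when it is done.

Besides the shell and the picture viewer there is one more tool, called as name(argument=value, ...) on one line, values as JSON. carry_out: Moves the arm, as the interface text tells. Its arguments: {"type":"object","properties":{"increments":{"type":"array"},"grip_force":{"type":"number"}},"required":["increments"]}

```bash
mkdir -p pics; ls
python3 - <<'E'
from workcell import bot
import cv2,numpy as np
for n in("top","side"):
    cv2.imwrite(f"pics/{n}0.png",bot.capture(n)); i=bot.camera_info(n)
    print(n,np.round(i["camera_matrix"],1).tolist(),np.round(i["R"],4).tolist(),np.round(i["t"],1).tolist())
s=bot.observe();print(s["t"],s["eef_pos"],s["ee_rot"],s["ft_force"],s["opening"])
E
```

```text
pics
top [[388.9, 0.0, 279.6], [0.0, 388.9, 208.1], [0.0, 0.0, 1.0]] [[0.0278, -0.999, 0.0356], [-0.9892, -0.0326, -0.1428], [0.1438, -0.0313, -0.9891]] [-38.7, 613.1, 1064.7]
side [[427.1, 0.0, 277.9], [0.0, 427.1, 208.0], [0.0, 0.0, 1.0]] [[0.7803, -0.6254, 0.003], [-0.3269, -0.412, -0.8505], [0.5331, 0.6627, -0.5259]] [-471.6, 306.6, 812.1]
0.1 [ 292.15668095 -608.26928055  188.99368353] [ 9.75036277e-01  2.22045028e-01 -1.01308966e-04 -5.02933843e-04] [ 0.18109549  0.71176703 -0.37466851] 92.98423656431386
```

View pics/top0.png

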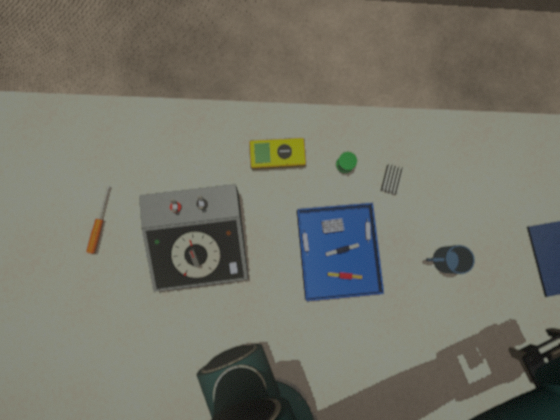

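View pics/side0.png

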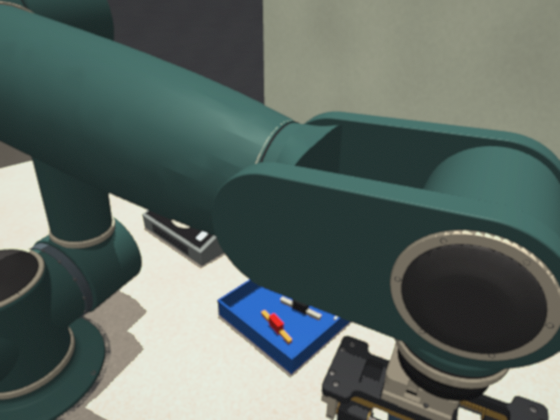

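Top view: the supply is at (195,240) with the knob at about (195,255). The terminals are at (177,207) and (202,204). The bin is at (340,250), with a red-grip link at (345,276) and a black-grip spare at (343,249). I'll measure these next.

```bash
cat > h.py <<'E'
from workcell import bot
import cv2,numpy as np
from scipy.spatial.transform import Rotation as Rn
def proj(n,X):
    i=bot.camera_info(n);K,R,t=map(np.array,(i["camera_matrix"],i["R"],i["t"]))
    c=np.atleast_2d(X)@R.T+t; return (c/c[:,2:])@K.T[:,:2]
def back(n,uv,z):
    i=bot.camera_info(n);K,R,t=map(np.array,(i["camera_matrix"],i["R"],i["t"]))
    d=np.linalg.inv(K)@np.array([*uv,1.]); d=R.T@d; c=-R.T@t
    return c+d*(z-c[2])/d[2]
def tri(uvt,uvs):
    A=[];b=[]
    for n,uv in(("top",uvt),("side",uvs)):
        i=bot.camera_info(n);K,R,t=map(np.array,(i["camera_matrix"],i["R"],i["t"]))
        d=R.T@np.linalg.inv(K)@np.array([*uv,1.]);d/=np.linalg.norm(d);P=np.eye(3)-np.outer(d,d);A.append(P);b.append(P@(-R.T@t))
    return np.linalg.lstsq(np.vstack(A),np.hstack(b),rcond=None)[0]
def yaw():
    x=Rn.from_quat(bot.observe()["ee_rot"]).as_matrix()[:,0]; return np.arctan2(x[1],x[0])
def go(target,yw=None):
    "world target mm, yaw of tool x -> tool-frame cm, twist"
    s=bot.observe();R=Rn.from_quat(s["ee_rot"]).as_matrix()
    y=yaw(); d=R.T@(np.array(target)-s["eef_pos"])/10
    tw=0 if yw is None else -((yw-y+np.pi/2)%np.pi-np.pi/2)
    print("move",d.round(2),"twist",round(tw,3),"yaw",round(y,3),"q",s["q"].round(2))
E
python3 - <<'E'
from h import *
im=bot.capture("top")
a=cv2.resize(im[180:300,130:260],None,fx=3,fy=3,interpolation=3);b=cv2.resize(im[195:305,285:395],None,fx=3,fy=3,interpolation=3)
H=np.zeros((360,720,3),np.uint8);H[:,:390]=a;H[:330,390:]=b
cv2.imwrite("pics/c1.png",H)
for q in("console","bin","link","knob"):
    for r in bot.trace("top",q)[:3]:
        m=r["mask"].astype(np.uint8);c=max(cv2.findContours(m,0,2)[0],key=cv2.contourArea)
        print(q,round(r["conf"],2),np.round(r["rect"],1),cv2.minAreaRect(c),cv2.approxPolyDP(c,4,True)[:,0].tolist())
E
```

```text
console 0.98 [193.9 237.5 107.7 108.7] ((193.32334899902344, 238.13577270507812), (98.23287200927734, 101.63337707519531), 83.41805267333984) [[235, 186], [139, 197], [155, 291], [247, 279]]
console 0.19 [368.4 232.8   2.6  15.9] ((367.0, 230.5), (15.0, 4.0), 90.0) [[366, 223], [368, 238]]
bin 0.95 [339.  253.3  86.3  96.7] ((339.47296142578125, 250.9241943359375), (94.15641784667969, 79.59877014160156), 84.4006576538086) [[372, 203], [296, 210], [307, 301], [383, 293]]
link 0.59 [346.  278.2  32.3  11.7] ((344.0, 275.5), (7.0, 32.0), 90.0) [[328, 274], [360, 278], [346, 272]]
knob 0.88 [195.4 255.2  25.9  26. ] ((195.1999969482422, 255.1000213623047), (23.702320098876953, 22.360679626464844), 26.56505012512207) [[190, 241], [183, 257], [198, 266], [208, 256]]
```

View pics/c1.png

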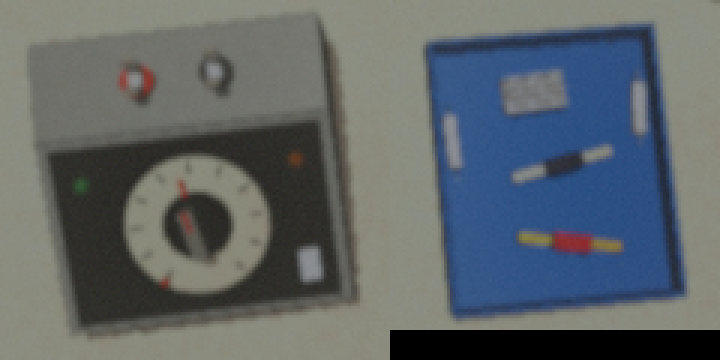

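The red-grip brass link is at crop (572,243), which is about (346,276) in the full picture. The black-grip steel spare at (344,249) is not wanted. The knob pointer points up the slope and slightly left, and the red stud is at the lower left (185,275). That means about 2.3 rad of anticlockwise turn.

Run:
```python
from h import *
from scipy.optimize import least_squares
# crop px -> image
C=lambda u,v:(130+(u+.5)/3-.5,180+(v+.5)/3-.5); B=lambda u,v:(285+(u-390+.5)/3-.5,195+(v+.5)/3-.5)
obs=[((130,130,107),C(28,45)),((130,-130,107),C(318,13)),((40,130,107),C(36,150)),((40,-130,107),C(323,108)),((-130,130,45),C(75,334)),((-130,-130,45),C(345,298))]
def w(p,X):
    X=np.array(X,float);c,s=np.cos(p[2]),np.sin(p[2]);return np.c_[p[0]+c*X[:,0]-s*X[:,1],p[1]+s*X[:,0]+c*X[:,1],X[:,2]]
def fit(obs,p0):
    f=lambda p:(proj("top",w(p,[o[0] for o in obs]))-np.array([o[1] for o in obs])).ravel()
    r=least_squares(f,p0);print(r.x.round(3),r.fun.reshape(-1,2).round(1).tolist());return r.x
p=fit(obs,[480,220,.1])
print("terminals pred",(np.array(proj("top",w(p,[(85,35,135),(85,-35,135)])))-[130,180])*3, "cradle",w(p,[(85,0,121)]))
dc=back("top",C(197,223),76);print("dial centre",dc)
c,s=np.cos(p[2]),np.sin(p[2]);print("in console",(np.array([[c,s],[-s,c]])@(dc[:2]-p[:2])))
for nm,uv in(("tip",C(181,182)),("stud",C(165,284))):
    for z in(65,76,90):
        q=back("top",uv,z);print(nm,z,np.array([[c,s],[-s,c]])@(q[:2]-p[:2]))
b=fit([((110,130,45),B(428,42)),((110,-130,45),B(654,24)),((-110,130,45),B(452,318)),((-110,-130,45),B(686,296))],[460,-100,.1])
for u in((521,238),(572,243),(621,246)):print("link",back("top",B(*u),15))
```

```text
[5.19837e+02 2.12076e+02 1.55000e-01] [[-0.9, 0.2], [-0.4, -0.6], [-1.0, -1.5], [1.6, 0.5], [-1.9, 0.8], [2.7, 0.4]]
terminals pred [[128.71874265  76.61998678]
 [209.83367524  66.92912594]] cradle [[603.81760113 225.20236144 121.        ]]
dial centre [476.55019208 205.26343656  76.        ]
in console [-43.81984299  -0.04674111]
tip 65 [-4.36110177 12.68807727]
tip 76 [-5.28779436 10.66905473]
tip 90 [-6.46722129  8.09938968]
stud 65 [-94.17210458  35.60418624]
stud 76 [-94.18153879  33.35111673]
stud 90 [-94.19354598  30.48357373]
[ 4.97724e+02 -1.93763e+02  1.15000e-01] [[-6.8, 7.4], [7.7, 6.0], [-7.5, -6.0], [6.8, -7.2]]
link [ 431.7233629  -166.36445823   15.        ]
link [ 428.32117897 -215.51615564   15.        ]
link [ 426.75199749 -262.83164451   15.        ]
```

```bash
python3 -c "
from h import *
go([467,204,190],.37)"
```

```text
move [ 5.093e+01 -6.566e+01 -3.000e-02] twist 0.078 yaw 0.448 q [-1.16  0.12  1.44  0.    1.58 -0.04]
```

carry_out(increments=[{"translation":[50.9,-65.7,0],"twist":0.08,"grip":0.45},{"translation":[50.9,-65.7,0],"twist":0.08,"grip":0.45},{"translation":[50.9,-65.7,0],"twist":0.08,"grip":0.45},{"translation":[50.9,-65.7,0],"twist":0.08,"grip":0.45},{"translation":[50.9,-65.7,0],"twist":0.08,"grip":0.45},{"translation":[50.9,-65.7,0],"twist":0.08,"grip":0.45},{"translation":[50.9,-65.7,0],"twist":0.08,"grip":0.45},{"translation":[50.9,-65.7,0],"twist":0.08,"grip":0.45},{"translation":[50.9,-65.7,0],"twist":0.08,"grip":0.45},{"translation":[50.9,-65.7,0],"twist":0.08,"grip":0.45},{"translation":[50.9,-65.7,0],"twist":0.08,"grip":0.45},{"translation":[50.9,-65.7,0],"twist":0.08,"grip":0.45},{"translation":[50.9,-65.7,0],"twist":0.08,"grip":0.45},{"translation":[50.9,-65.7,0],"twist":0.08,"grip":0.45},{"translation":[50.9,-65.7,0],"twist":0.08,"grip":0.45},{"translation":[50.9,-65.7,0],"twist":0.08,"grip":0.45},{"translation":[50.9,-65.7,0],"twist":0.08,"grip":0.45},{"translation":[50.9,-65.7,0],"twist":0.08,"grip":0.45}])

```text
t: 2.6
eef_pos: [466.7, 203.3, 189.9]
ee_rot: [0.983, 0.182, 0.0, -0.0]
ft_force: [-0.3, 0.6, -1.0]
opening: 41.7
grasp_force: 0.0
```

Run:
```python
from h import *
im=bot.capture("side"); cv2.imwrite("pics/s1.png",im)
s=bot.observe();print(s["t"],s["eef_pos"],s["opening"],s["ft_force"]);print(proj("side",[467,204,96]))
go([467,204,140],.37)
```

```text
2.65 [466.68094168 203.502221   189.86272577] 42.09538680030748 [-0.11268113  0.17357528  0.85121784]
[[190.50922358 203.64449438]]
move [ 0.05 -0.04  4.99] twist -0.003 yaw 0.367 q [ 0.36 -0.25  1.79 -0.    1.6   1.57]
```

View pics/s1.png

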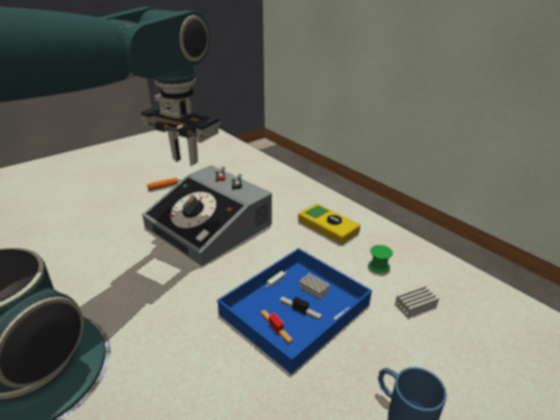

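The side view is now clear: knob at (193,208), terminals at (221,175) and (237,182), red-grip link at (276,323). I'll cross-check the console pose against it.

Run:
```python
from h import *
for r in bot.trace("side","knob")[:1]:
    m=r["mask"];v,u=np.nonzero(m);print("knob",r["rect"],u.mean(),v.mean())
    print(proj("side",[[476.5-.12*17,205.2-.02*17,76.4+17]]))
im=bot.capture("side");np.save("s1.npy",im)
x,y,a=519.8,212.1,.155;c,s=np.cos(a),np.sin(a)
P=[(85,35,121),(85,-35,121),(85,35,142),(85,-35,142),(-130,130,45),(-130,-130,45),(40,-130,107),(130,-130,107)]
print(proj("side",[[x+c*i-s*j,y+s*i+c*j,k] for i,j,k in P]).round(1).tolist())
g=cv2.resize(im[160:270,135:285],None,fx=5,fy=5,interpolation=3);cv2.imwrite("pics/s1c.png",g)
```

```text
knob [191.8, 207.8, 21.4, 21.1] 191.82183908045977 207.82183908045977
[[192.91454154 203.45129373]]
[[220.5, 173.9], [236.9, 181.7], [220.0, 167.4], [236.6, 175.0], [141.8, 213.3], [200.5, 251.8], [249.3, 203.9], [272.6, 191.5]]
```

View pics/s1c.png

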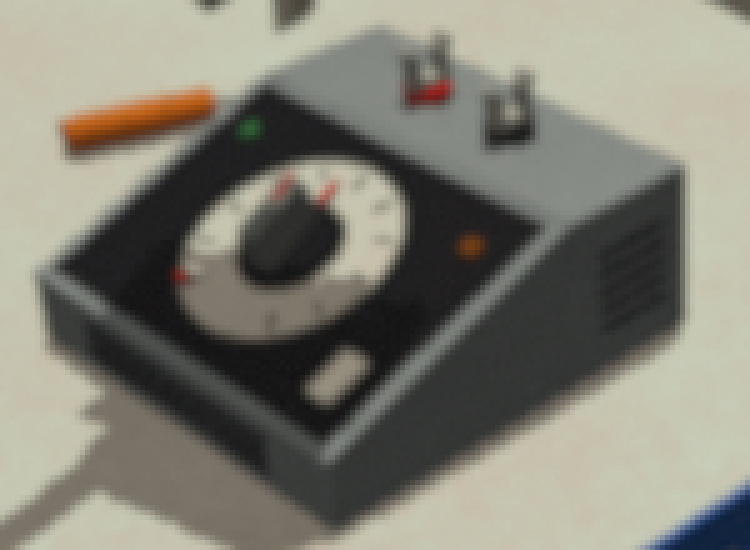

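The predictions match the side view to about 2 px. Next I descend over the bar with the fingers straddling it, then close in.

carry_out(increments=[{"translation":[0,0,4],"twist":0,"grip":0.4},{"translation":[0,0,6],"twist":0,"grip":0.4},{"translation":[0,0,7.5],"twist":0,"grip":0.4},{"translation":[0,0,8.5],"twist":0,"grip":0.4},{"translation":[0,0,9.2],"twist":0,"grip":0.4},{"translation":[0,0,9.2],"twist":0,"grip":0.22},{"translation":[0,0,9.2],"twist":0,"grip":0.22},{"translation":[0,0,9.2],"twist":0,"grip":0.22},{"translation":[0,0,9.2],"twist":0,"grip":0.22}], grip_force=5)

```text
t: 3.88
eef_pos: [466.7, 204.2, 97.9]
ee_rot: [0.983, 0.183, 0.0, -0.0]
ft_force: [-0.4, -0.0, 0.2]
opening: 20.6
grasp_force: 0.0
```

carry_out(increments=[{"translation":[0,0,0],"twist":-0.17,"grip":0.22},{"translation":[0,0,0],"twist":-0.34,"grip":0.22},{"translation":[0,0,0],"twist":-0.51,"grip":0.22},{"translation":[0,0,0],"twist":-0.68,"grip":0.22},{"translation":[0,0,0],"twist":-0.85,"grip":0.22},{"translation":[0,0,0],"twist":-1.02,"grip":0.22},{"translation":[0,0,0],"twist":-1.19,"grip":0.22},{"translation":[0,0,0],"twist":-1.36,"grip":0.22},{"translation":[0,0,0],"twist":-1.53,"grip":0.22},{"translation":[0,0,0],"twist":-1.7,"grip":0.22},{"translation":[0,0,0],"twist":-1.7,"grip":0.22}])

```text
t: 5.25
eef_pos: [466.6, 204.2, 97.8]
ee_rot: [0.512, 0.859, 0.0, 0.0]
ft_force: [0.3, 0.2, -0.7]
opening: 20.6
grasp_force: 0.0
```

Run:
```python
from h import *
s=bot.observe();print(s["moment"],s["ft_force"],yaw(),s["q"][5])
g=cv2.resize(bot.capture("side")[160:270,135:285],None,fx=5,fy=5,interpolation=3);cv2.imwrite("pics/s2c.png",g)
```

```text
[ 0.05898563 -0.082054   -0.03985717] [ 0.33886182  0.20852768 -0.72184514] 2.0668436945692363 -0.13367540422707436
```

View pics/s2c.png

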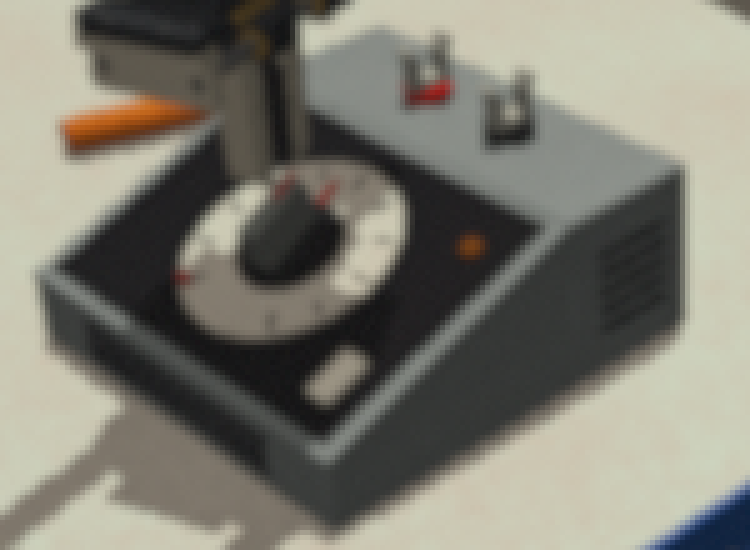

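The fingers passed above and behind the knob, and it did not turn. There's an offset to find, so I'll compare the projected TCP with what the pictures show.

Run:
```python
from h import *
s=bot.observe();e=s["eef_pos"];R=Rn.from_quat(s["ee_rot"]).as_matrix()
print(R.round(3).tolist())
for n in("side","top"):
    print(n,proj(n,[e,e+R[:,1]*19,e-R[:,1]*19,e-R[:,2]*65]).round(1).tolist(), "z190",proj(n,[466.7,203.4,190]).round(1))
a=cv2.resize(bot.capture("top")[170:300,130:260],None,fx=4,fy=4,interpolation=3)
b=cv2.resize(cv2.imread("pics/s1.png")[130:230,140:240],None,fx=2.5,fy=2.5,interpolation=3)
H=np.zeros((520,780,3),np.uint8);H[:,:520]=a;H[:250,520:770]=b;cv2.imwrite("pics/t2.png",H)
```

```text
[[-0.473, 0.881, 0.0], [0.881, 0.473, 0.0], [0.0, 0.0, -1.0]]
side [[190.3, 203.1], [194.1, 199.8], [186.3, 206.5], [187.7, 181.7]] z190 [[186.7 172.4]]
top [[194.1, 257.6], [191.0, 251.1], [197.1, 264.1], [189.3, 257.1]] z190 [[187.4 256.9]]
```

View pics/t2.png

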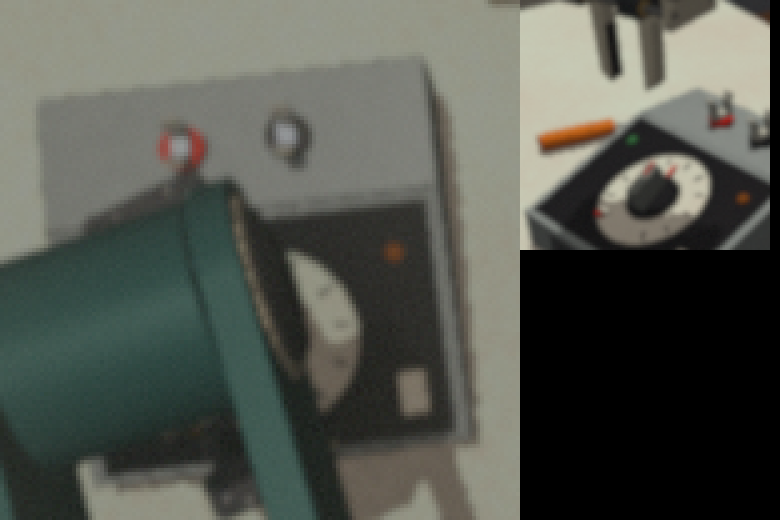

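Run:
```python
from h import *
R0=Rn.from_quat([.975,.222,0,0]).as_matrix();e=np.array([292.2,-608.4,189.2])
for n in("top","side"): print(n,proj(n,[e,e+R0[:,1]*55,e-R0[:,1]*55,[0,0,0]]).round(1).tolist())
t=cv2.imread("pics/top0.png");s=cv2.imread("pics/side0.png")
H=np.hstack([cv2.resize(t[300:420,440:560],(390,390),interpolation=3),cv2.resize(s[320:420,300:400],(390,390),interpolation=3)])
cv2.imwrite("pics/g0.png",H)
```

```text
top [[521.5, 339.4], [541.0, 329.7], [501.9, 349.2], [265.4, 432.1]]
side [[404.1, 484.2], [457.4, 508.8], [355.2, 461.6], [29.9, 369.3]]
```

View pics/g0.png

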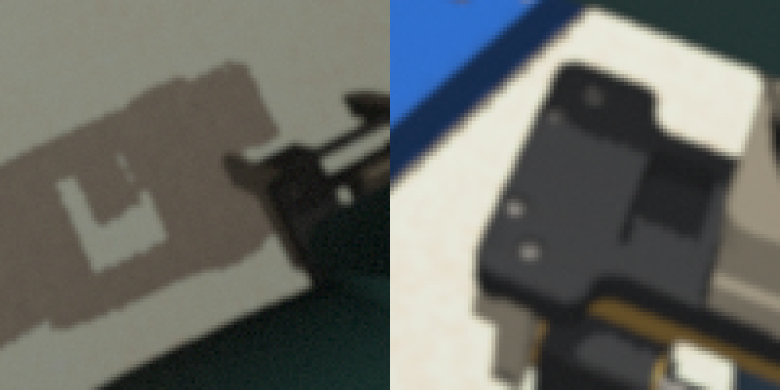

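In both cameras the fingertips stand about 28 mm higher than the reported TCP: the side view is 9 px up, the top view 10 px outward from the nadir. The true tip height is therefore about the reported z + 28 mm. I'll turn back, open, and lower 27 mm more in small steps.

carry_out(increments=[{"translation":[0,0,0],"twist":0.18,"grip":0.4},{"translation":[0,0,0],"twist":0.36,"grip":0.4},{"translation":[0,0,0],"twist":0.54,"grip":0.4},{"translation":[0,0,0],"twist":0.72,"grip":0.4},{"translation":[0,0,0],"twist":0.9,"grip":0.4},{"translation":[0,0,0],"twist":1.08,"grip":0.4},{"translation":[0,0,0],"twist":1.26,"grip":0.4},{"translation":[0,0,0],"twist":1.44,"grip":0.4},{"translation":[0,0,0],"twist":1.6,"grip":0.4},{"translation":[0,0,0],"twist":1.7,"grip":0.4},{"translation":[0,0,0.6],"twist":1.7,"grip":0.4},{"translation":[0,0,1.2],"twist":1.7,"grip":0.4},{"translation":[0,0,1.8],"twist":1.7,"grip":0.4},{"translation":[0,0,1.8],"twist":1.7,"grip":0.4}])

```text
t: 7.1
eef_pos: [466.3, 204.0, 78.9]
ee_rot: [0.983, 0.183, -0.001, 0.0]
ft_force: [0.3, -0.5, -0.4]
opening: 37.2
grasp_force: 0.0
```

carry_out(increments=[{"translation":[0,0,0.3],"twist":0,"grip":0.4},{"translation":[0,0,0.6],"twist":0,"grip":0.4},{"translation":[0,0,0.6],"twist":0,"grip":0.22},{"translation":[0,0,0.6],"twist":0,"grip":0.22},{"translation":[0,0,0.6],"twist":0,"grip":0.2},{"translation":[0,0,0.6],"twist":0,"grip":0.2}])

```text
t: 7.85
eef_pos: [466.6, 204.2, 73.7]
ee_rot: [0.983, 0.183, 0.0, -0.0]
ft_force: [-0.7, 0.6, -0.2]
opening: 18.7
grasp_force: 0.0
```

Quick probe: close lightly to check that the bar is between the fingers.

carry_out(increments=[{"translation":[0,0,0.3],"twist":0,"grip":0.2},{"translation":[0,0,0.3],"twist":0,"grip":0.1},{"translation":[0,0,0.3],"twist":0,"grip":0.1},{"translation":[0,0,0.3],"twist":0,"grip":0.1}], grip_force=5)

```text
t: 8.35
eef_pos: [466.5, 203.7, 70.2]
ee_rot: [0.983, 0.183, -0.0, 0.0]
ft_force: [2.5, -5.0, -4.4]
opening: 14.7
grasp_force: 4.8
```

The bar is between the pads (opening 14.7 mm). Now I loosen slightly and turn anticlockwise.

carry_out(increments=[{"translation":[0,0,0],"twist":0,"grip":0.2},{"translation":[0,0,0],"twist":-0.15,"grip":0.2},{"translation":[0,0,0],"twist":-0.3,"grip":0.2},{"translation":[0,0,0],"twist":-0.45,"grip":0.2},{"translation":[0,0,0],"twist":-0.6,"grip":0.2},{"translation":[0,0,0],"twist":-0.75,"grip":0.2},{"translation":[0,0,0],"twist":-0.9,"grip":0.2},{"translation":[0,0,0],"twist":-1.05,"grip":0.2},{"translation":[0,0,0],"twist":-1.2,"grip":0.2}])

```text
t: 9.48
eef_pos: [465.3, 205.3, 70.4]
ee_rot: [0.706, 0.708, -0.0, -0.002]
ft_force: [-8.8, 9.3, -0.8]
opening: 20.3
grasp_force: 5.9
```

carry_out(increments=[{"translation":[0.2,-0.2,0],"twist":-0.15,"grip":0.2},{"translation":[0.2,-0.2,0],"twist":-0.3,"grip":0.2},{"translation":[0.2,-0.2,0],"twist":-0.45,"grip":0.2},{"translation":[0.2,-0.2,0],"twist":-0.6,"grip":0.2},{"translation":[0.2,-0.2,0],"twist":-0.75,"grip":0.2},{"translation":[0.2,-0.2,0],"twist":-0.9,"grip":0.2}])

```text
t: 10.22
eef_pos: [463.2, 206.4, 70.7]
ee_rot: [0.328, 0.945, -0.0, -0.002]
ft_force: [-13.7, -1.6, 5.4]
opening: 23.7
grasp_force: 6.1
```

Run:
```python
from h import *
s=bot.observe();print(s["moment"],s["ft_force"],yaw(),s["q"][5],s["opening"])
```

```text
[-0.51001882  2.20845745 -0.15309267] [-13.74905738  -1.56738693   5.4304371 ] 2.4729652087625342 -0.534392040160413 23.665583432473507
```

carry_out(increments=[{"translation":[0.15,-0.12,-0.3],"twist":0,"grip":0.2},{"translation":[0.15,-0.12,-0.3],"twist":-0.1,"grip":0.2},{"translation":[0.15,-0.12,-0.3],"twist":-0.2,"grip":0.2},{"translation":[0.15,-0.12,-0.3],"twist":-0.3,"grip":0.2},{"translation":[0.15,-0.12,-0.3],"twist":-0.4,"grip":0.2}], grip_force=15)

```text
t: 10.85
eef_pos: [461.1, 205.1, 73.7]
ee_rot: [0.135, 0.991, -0.002, -0.002]
ft_force: [-20.0, -13.8, 12.1]
opening: 18.7
grasp_force: 11.0
```

Run:
```python
from h import *
s=bot.observe();print(s["moment"],s["ft_force"],yaw(),s["q"][5],s["opening"])
```

```text
[-2.65579887  3.37335086 -0.25518429] [-20.04561316 -13.80096303  12.12000589] 2.8708889166056863 -0.9313519892967593 18.715214898299184
```

carry_out(increments=[{"translation":[0,0,0],"twist":0,"grip":0.45},{"translation":[0,0,0],"twist":0,"grip":0.45},{"translation":[0,0,-3],"twist":0,"grip":0.45},{"translation":[0,0,-8],"twist":0,"grip":0.45},{"translation":[0,0,-13],"twist":0,"grip":0.45},{"translation":[0,0,-13],"twist":0,"grip":0.45}])

```text
t: 11.6
eef_pos: [464.0, 206.9, 207.9]
ee_rot: [0.137, 0.991, 0.002, 0.003]
ft_force: [0.0, 0.7, -0.9]
opening: 41.6
grasp_force: 0.0
```

Run:
```python
from h import *
im=bot.capture("side");np.save("s2.npy",im)
def red(im):
    h=cv2.cvtColor(im[185:240,165:222],cv2.COLOR_BGR2HSV)
    m=(((h[...,0]<9)|(h[...,0]>171))&(h[...,1]>105)&(h[...,2]>60)).astype(np.uint8)
    n,_,st,ce=cv2.connectedComponentsWithStats(m,connectivity=8)
    return [(st[k,4],(ce[k]+[165,185]).round(1).tolist()) for k in range(1,n)]
print(red(np.load("s1.npy")));print(red(im))
cv2.imwrite("pics/s3.png",cv2.resize(im[165:260,140:260],(780,600)[:2],interpolation=3))
```

```text
[(np.int32(3), [199.7, 199.0]), (np.int32(9), [170.3, 214.9])]
[(np.int32(4), [170.5, 214.5])]
```

View pics/s3.png

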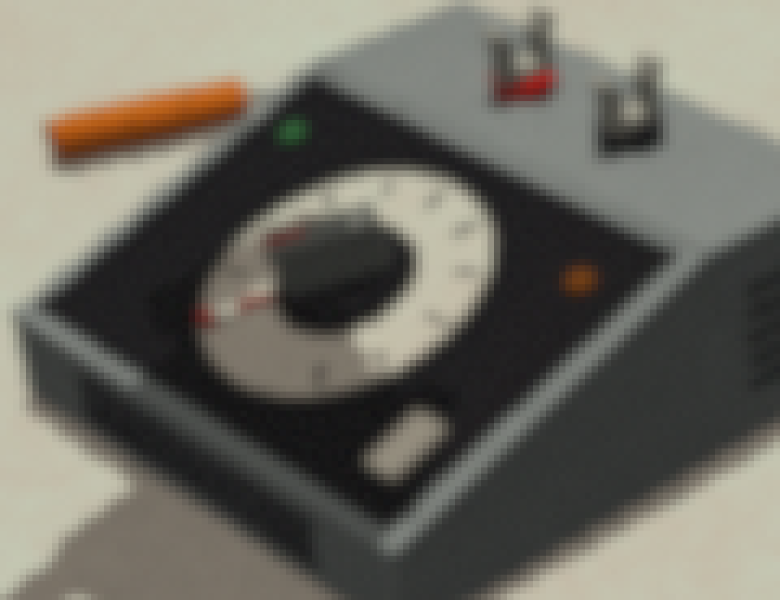

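The pointer, around crop (258,300), now lies next to the stud at (203,317), so it is at or very near zero. I'll quantify that numerically.

Run:
```python
from h import *
im=np.load("s2.npy").astype(float)
d=np.clip(im[...,2]-im[...,1]-18,0,None)
print(d[205:218,164:192].astype(int))
a=.155;cx=np.array([np.cos(a),np.sin(a),0]);cy=np.array([-np.sin(a),np.cos(a),0]);z=np.array([0,0,1])
X=cx*np.cos(.35)+z*np.sin(.35);N=-cx*np.sin(.35)+z*np.cos(.35);O=np.array([476.5,205.2,76.4])
print("O",proj("side",O))
for th in np.arange(2.2,2.9,.1):
    r=X*np.cos(th)+cy*np.sin(th); print(th.round(2),"tip",proj("side",O+46*r+6*N).round(1),"r34",proj("side",O+34*r+6*N).round(1),"stud62",proj("side",O+62*r+2*N).round(1))
```

```text
[[ 0  0  0  0  0  0  0  0  0  0  0  0  0  0  0  0  0  0  0  0  0  0  0  0
   0  0  0  0]
 [ 0  0  0  0  0  0  0  0  0  0  0  0  0  0  0  0  0  0  0  0  0  0  0  0
   0  0  0  0]
 [ 0  0  0  0  0  0  0  0  0  0  0  0  0  0  0  0  0  0  0  0  0  0  0  0
   0  0  0  0]
 [ 0  0  0  0  0  0  0  0  0  0  0  0  0  0  0  0  0  0  0  0  0  0  0  0
   0  0  0  0]
 [ 0  0  0  0  0  0  0  0  0  0  0  0  0  0  0  0  0  0  0  0  0  0  0  0
   0  0  0  0]
 [ 0  0  0  0  0  0  0  0  0  0  0  0  0  0  0  0  0  0  0  0  0  0  0  0
   0  0  0  0]
 [ 0  0  0  0  0  0  0  0  0  0  0  0  0  0  1  1  0  0  0  0  0  0  0  0
   0  0  0  0]
 [ 0  0  0  0  0  0  0  0  0  0  0  0  0  8 13 13 12  4  0  0  0  0  0  0
   0  0  0  0]
 [ 0  0  0  0  0  0  4  8  1  0  0  0  0 11 14  8  3  0  0  0  0  0  0  0
   0  0  0  0]
 [ 0  0  0  0  0  3 21 25 10  0  0  0  0  1  0  0  0  0  0  0  0  0  0  0
   0  0  0  0]
 [ 0  0  0  0  0  5 23 28 16  0  0  0  0  0  0  0  0  0  0  0  0  0  0  0
   0  0  0  0]
 [ 0  0  0  0  0  0  5 12  7  0  0  0  0  0  0  0  0  0  0  0  0  0  0  0
   0  0  0  0]
 [ 0  0  0  0  0  0  0  0  0  0  0  0  0  0  0  0  0  0  0  0  0  0  0  0
   0  0  0  0]]
O [[194.15319174 208.50963033]]
2.2 tip [[177.8 208.7]] r34 [[181.8 208.3]] stud62 [[173.  210.2]]
2.3 tip [[177.4 209.9]] r34 [[181.6 209.2]] stud62 [[172.5 211.9]]
2.4 tip [[177.3 211.1]] r34 [[181.5 210.1]] stud62 [[172.3 213.5]]
2.5 tip [[177.3 212.3]] r34 [[181.5 210.9]] stud62 [[172.3 215.1]]
2.6 tip [[177.4 213.5]] r34 [[181.6 211.8]] stud62 [[172.5 216.7]]
2.7 tip [[177.7 214.5]] r34 [[181.8 212.6]] stud62 [[172.9 218.1]]
2.8 tip [[178.2 215.5]] r34 [[182.2 213.3]] stud62 [[173.5 219.5]]
```

The pointer and stud angles agree to within about 0.05 rad, so it appears to be against the stop. I'll confirm with one light nudge and see whether it resists.

carry_out(increments=[{"translation":[0,0,4],"twist":0.15,"grip":0.45},{"translation":[0,0,8],"twist":0.3,"grip":0.45},{"translation":[0,0,11],"twist":0.3,"grip":0.45},{"translation":[0,0,12.5],"twist":0.3,"grip":0.45},{"translation":[0,0,13.2],"twist":0.3,"grip":0.45},{"translation":[0,0,13.4],"twist":0.3,"grip":0.1},{"translation":[0,0,13.4],"twist":0.3,"grip":0.1},{"translation":[0,0,13.4],"twist":0.3,"grip":0.1},{"translation":[0,0,13.4],"twist":0.3,"grip":0.1},{"translation":[0,0,13.4],"twist":0.3,"grip":0.1}], grip_force=10)

```text
t: 12.9
eef_pos: [461.8, 204.6, 70.2]
ee_rot: [0.283, 0.959, -0.002, -0.001]
ft_force: [-13.9, -15.2, 10.3]
opening: 16.6
grasp_force: 9.9
```

Run:
```python
from h import *
s=bot.observe();print(s["moment"],s["ft_force"],yaw(),s["q"][5],s["opening"])
```

```text
[-2.83639273  2.25905459  0.02130072] [-13.85831417 -15.20770623  10.32948008] 2.5675574070825196 -0.6282776688113426 16.553565721686997
```

carry_out(increments=[{"translation":[0,0,0],"twist":-0.08,"grip":0.1},{"translation":[0,0,0],"twist":-0.16,"grip":0.1},{"translation":[0,0,0],"twist":-0.16,"grip":0.1}])

```text
t: 13.28
eef_pos: [461.4, 204.6, 70.0]
ee_rot: [0.205, 0.979, -0.002, -0.001]
ft_force: [-14.4, -15.2, 9.4]
opening: 16.9
grasp_force: 10.4
```

Run:
```python
from h import *
s=bot.observe();print(s["moment"],s["ft_force"],yaw(),s["q"][5],s["opening"])
```

```text
[-2.71644048  2.57826768 -0.15142885] [-14.3509836  -15.24901122   9.35937924] 2.7287126566795643 -0.789376598494563 16.907711668506625
```

The moment rises and the bar doesn't follow, so the knob is at the stop. I'll release, lift, and recheck the pointer while measuring the link.

carry_out(increments=[{"translation":[0,0,0],"twist":0,"grip":0.45},{"translation":[0,0,0],"twist":0,"grip":0.5},{"translation":[0,0,0],"twist":0,"grip":0.5},{"translation":[0,0,-4],"twist":0,"grip":0.5},{"translation":[0,0,-9],"twist":0,"grip":0.5},{"translation":[0,0,-13],"twist":0,"grip":0.5},{"translation":[0,0,-13],"twist":0,"grip":0.5}])

```text
t: 14.15
eef_pos: [463.8, 206.7, 203.1]
ee_rot: [0.205, 0.979, 0.001, 0.002]
ft_force: [1.2, 0.9, -0.1]
opening: 46.8
grasp_force: 0.0
```

Run:
```python
from h import *
im=bot.capture("side");np.save("s3.npy",im);tp=cv2.imread("pics/top0.png")
d=np.clip(im[...,2].astype(float)-im[...,1]-18,0,None);print(d[210:217,168:184].astype(int))
def blob(im,sl,lo,hi):
    v0,v1,u0,u1=sl;h=cv2.cvtColor(im[v0:v1,u0:u1],cv2.COLOR_BGR2HSV)
    m=(h[...,1]>120)&(h[...,2]>70)&(((h[...,0]>=lo)&(h[...,0]<=hi)) if lo<hi else ((h[...,0]>=lo)|(h[...,0]<=hi)))
    v,u=np.nonzero(m);p=np.c_[u+u0,v+v0].astype(np.float32);r=cv2.minAreaRect(p);print(len(p),r,p.min(0),p.max(0));return p.mean(0)
s=blob(im,(300,350,250,305),165,8);t=blob(tp,(265,288,325,365),165,8)
print(s,t,"tri red",tri(t,s),"z31",back("top",t,31),back("side",s,24))
ys=blob(im,(300,350,250,305),12,35);yt=blob(tp,(265,288,325,365),12,35);print("brass tri",tri(yt,ys),back("top",yt,15),back("side",ys,13))
B=lambda u,v:(285+(u-390+.5)/3-.5,195+(v+.5)/3-.5)
for u,v in((452,318),(686,296),(428,42),(654,24)):print("bin",back("top",B(u,v),45).round())
print(proj("side",[[428,-215,31],[431.7,-166,15],[426.7,-263,15]]))
```

```text
[[ 0  0  0  0  0  0  0  0  0  0  0  0  0  0  0  0]
 [ 0  0  0  0  0  0  0  0  0  0  0  0  0  0  0  0]
 [ 0  0  0  0  0  0  0  0  0  3 11 13 10  3  0  0]
 [ 0  0  0  0  0  0  0  0  0  9 13  9  3  0  0  0]
 [ 0  0 16 18  8  0  0  0  0  1  0  0  0  0  0  0]
 [ 0  0 21 29 18  0  0  0  0  0  0  0  0  0  0  0]
 [ 0  0  4 12  8  0  0  0  0  0  0  0  0  0  0  0]]
168 ((275.0000305175781, 322.5000305175781), (19.091880798339844, 10.60660171508789), 45.0) [268. 314.] [282. 333.]
64 ((345.5, 275.5), (5.0, 11.0), 90.0) [340. 273.] [351. 278.]
[275.3631 322.5655] [345.5 275.5] tri red [ 427.72605844 -214.14161653   20.15204649] z31 [ 429.17061306 -212.72286642   31.        ] [ 424.19948347 -216.30157052   24.        ]
102 ((276.279296875, 326.2517395019531), (40.277061462402344, 4.899682998657227), 48.36646270751953) [262. 311.] [290. 342.]
26 ((344.54949951171875, 275.00494384765625), (31.14466667175293, 1.4925557374954224), 5.710593223571777) [329. 274.] [360. 277.]
brass tri [ 429.47473665 -217.93853319    4.84492406] [ 429.56388758 -215.7714396    15.        ] [ 424.92075501 -223.84060012   13.        ]
bin [358. -98.  45.]
bin [ 383. -316.   45.]
bin [614. -71.  45.]
bin [ 639. -288.   45.]
[[276.41333257 318.9222219 ]
 [263.63775621 310.1824675 ]
 [290.79370139 338.87746888]]
```

The pointer is unchanged, so the knob is at zero. The link measures (428,-215), bar axis yaw 1.52, and sits about 55 mm clear of the near bin wall. Moving above it.

```bash
python3 -c "
from h import *
go([428,-215,203],1.52); go([428,-215,50],1.52)"
```

```text
move [-13.72 -40.    -0.27] twist 1.208 yaw 2.728 q [ 0.37 -0.26  1.78  0.    1.62 -0.79]
move [-13.69 -40.02  15.03] twist 1.208 yaw 2.728 q [ 0.37 -0.26  1.78  0.    1.62 -0.79]
```

carry_out(increments=[{"translation":[-2,-5.8,0],"twist":0.17,"grip":0.5},{"translation":[-4,-11.6,0],"twist":0.34,"grip":0.5},{"translation":[-6,-17.4,0],"twist":0.51,"grip":0.5},{"translation":[-8,-23.2,0],"twist":0.68,"grip":0.5},{"translation":[-10,-29,0],"twist":0.85,"grip":0.5},{"translation":[-12,-35,0],"twist":1.02,"grip":0.5},{"translation":[-13.7,-40,0],"twist":1.19,"grip":0.5},{"translation":[-13.7,-40,0],"twist":1.208,"grip":0.5},{"translation":[-13.7,-40,5],"twist":1.208,"grip":0.5},{"translation":[-13.7,-40,10],"twist":1.208,"grip":0.5},{"translation":[-13.7,-40,14],"twist":1.208,"grip":0.5},{"translation":[-13.7,-40,15],"twist":1.208,"grip":0.5},{"translation":[-13.7,-40,15],"twist":1.208,"grip":0.5}])

```text
t: 15.82
eef_pos: [427.4, -214.7, 49.9]
ee_rot: [0.725, 0.689, -0.0, -0.0]
ft_force: [0.7, 0.5, 0.6]
opening: 46.5
grasp_force: 0.0
```

Run:
```python
from h import *
e=bot.observe()["eef_pos"];R=Rn.from_quat(bot.observe()["ee_rot"]).as_matrix();print(e,yaw())
for dz in(0,30):print(proj("side",[e+[0,0,dz],e+R[:,1]*32+[0,0,dz],e-R[:,1]*32+[0,0,dz]]).round(1).tolist())
a=bot.capture("side")[260:360,220:320];b=bot.capture("top")[210:310,290:390]
cv2.imwrite("pics/link.png",np.hstack([cv2.resize(k,(400,400),interpolation=3) for k in(a,b)]))
go([428,-215,-15],1.52)
```

```text
[ 427.40738164 -214.71446622   49.89182791] 1.5207997661343498
[[276.1, 312.4], [288.6, 305.8], [263.1, 319.2]]
[[276.1, 301.6], [288.9, 295.0], [262.9, 308.3]]
move [ 0.04 -0.02  6.62] twist 0.0 yaw 1.52 q [-0.52 -0.25  2.02  0.    1.37 -0.47]
```

View pics/link.png

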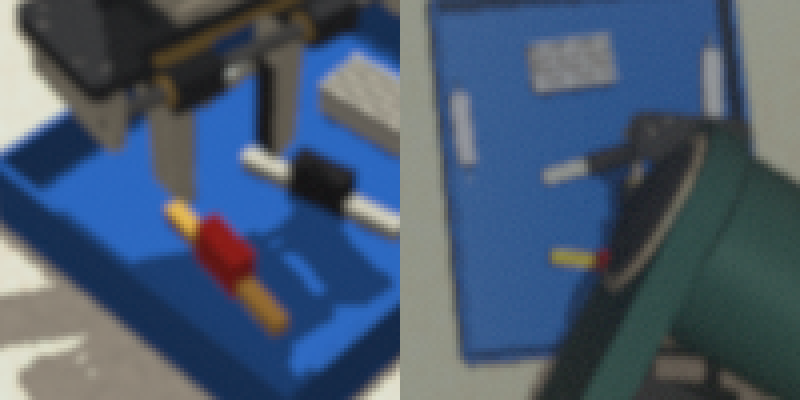

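This is my last picture. In the side crop the fingertips are at px (265,309) and (289,298), which fits the +28 to 30 mm height offset, and they straddle the red block at (277,321). The black spare at (300,305) is clear. Descending.

carry_out(increments=[{"translation":[0,0,2.5],"twist":0,"grip":0.5},{"translation":[0,0,4.5],"twist":0,"grip":0.5},{"translation":[0,0,5.5],"twist":0,"grip":0.5},{"translation":[0,0,6],"twist":0,"grip":0.5},{"translation":[0,0,6.3],"twist":0,"grip":0.5},{"translation":[0,0,6.5],"twist":0,"grip":0.5},{"translation":[0,0,6.5],"twist":0,"grip":0.5}])

```text
t: 16.8
eef_pos: [427.4, -215.2, -15.1]
ee_rot: [0.725, 0.689, 0.0, 0.0]
ft_force: [-0.6, 0.0, 0.0]
opening: 46.6
grasp_force: 0.0
```

carry_out(increments=[{"translation":[0,0,0],"twist":0,"grip":0.1},{"translation":[0,0,0],"twist":0,"grip":0.1},{"translation":[0,0,0],"twist":0,"grip":0.1},{"translation":[0,0,0],"twist":0,"grip":0.1},{"translation":[0,0,0],"twist":0,"grip":0.1},{"translation":[0,0,0],"twist":0,"grip":0.1}], grip_force=20)

```text
t: 17.55
eef_pos: [427.3, -215.2, -15.3]
ee_rot: [0.725, 0.689, -0.0, 0.0]
ft_force: [0.1, -0.1, 0.8]
opening: 15.7
grasp_force: 20.0
```

Gripped (15.7 mm across the grip). I'll lift and then refine the cradle position with both cameras.

carry_out(increments=[{"translation":[0,0,-2],"twist":0,"grip":0.1},{"translation":[0,0,-6],"twist":0,"grip":0.1},{"translation":[0,0,-11],"twist":0,"grip":0.1},{"translation":[0,0,-16],"twist":0,"grip":0.1},{"translation":[0,0,-20],"twist":0,"grip":0.1},{"translation":[0,0,-20],"twist":0,"grip":0.1}])

```text
t: 18.3
eef_pos: [428.2, -215.7, 187.6]
ee_rot: [0.725, 0.689, 0.001, 0.002]
ft_force: [0.4, -0.0, -2.0]
opening: 15.8
grasp_force: 20.0
```

Run:
```python
from h import *
s=bot.observe();print(s["t"],s["eef_pos"],s["opening"],s["grasp_force"])
tp=np.mean([bot.capture("top").astype(float) for _ in range(4)],0);sd=np.mean([bot.capture("side").astype(float) for _ in range(4)],0)
np.save("tp.npy",tp);np.save("sd.npy",sd)
g=tp.mean(2);r=tp[...,2]-tp[...,1]
print("top grey");print(g[199:212,168:208].astype(int))
print("red top");print(r[199:214,166:184].astype(int))
```

```text
18.3 [ 428.191499   -215.69678571  187.64458897] 15.827642297111002 19.9852055311203
top grey
[[121 120 120 121 120 119 116 118 121 122 123 123 123 122 122 122 122 122
  123 123 123 121 122 121 121 122 122 123 118 106  96  98  96  93  83  78
   84  98 112 121]
 [121 119 115 111 109 107 106 108 113 119 123 122 122 123 121 122 122 122
  123 123 122 123 121 121 121 122 122 121 112  97  95 106 106 101  91  77
   68  78  97 112]
 [121 118 111 102  97  96  94  93  99 110 117 121 121 122 122 122 122 123
  123 123 123 122 122 121 122 122 122 118 103  87  99 125 130 127 119  99
   73  67  81 103]
 [121 118 113 103  94  90  88  84  84  93 107 115 118 120 122 122 123 123
  123 124 123 123 122 121 122 122 121 115  96  79 100 134 146 146 140 119
   86  67  70  90]
 [121 120 113 105  98  97  98  94  89  86  95 104 111 116 120 122 123 123
  123 124 124 122 122 122 122 122 122 114  92  76  97 132 148 151 147 128
   94  70  68  85]
 [121 119 111 104 111 120 124 123 115  96  89  93  97 107 116 121 123 123
  124 124 124 123 123 122 122 122 122 115  93  76  94 126 145 148 146 129
   95  70  67  84]
 [12
[... 1329 characters left out ...]
 6  0 -1 -1 -1]
 [-1 -1 -1  0  6 12  9  3  1  2 13 34 37 24  8  0 -1 -1]
 [ 0 -1 -1  4 21 32 22  7  0  0 11 42 60 49 24  4  0 -1]
 [-1 -2  0 12 40 53 31  6 -1 -2  5 34 72 73 44 12  0 -1]
 [ 0 -1  2 21 57 63 33  7 -2 -3  0 26 72 84 63 22  1 -2]
 [-1  0  6 31 66 70 35  7 -2 -3  0 25 71 88 73 31  2 -1]
 [-1  0  7 33 68 69 38  8 -1 -2  0 27 70 88 73 29  2 -1]
 [-1 -1  5 27 58 62 34  8  0 -2  1 30 71 83 61 21  1 -1]
 [-1 -1  1 16 39 43 24  6  0 -1  4 32 68 75 43  8  0 -1]
 [ 0 -1  0  6 17 20 12  7  5  5  7 32 59 54 22  2 -1 -1]
 [ 0 -1 -1  0  3  5  7  9 11 13 16 25 36 24  7  0 -1 -1]
 [-1 -1 -1 -1  0  0  4 10 13 16 17 17 13  5  0 -1 -2  0]
 [-1 -1 -1 -1 -1  0  0  2  4  6  8  5  1  0 -1  0 -1 -1]]
```

Run:
```python
from h import *
a=.155;c,s=np.cos(a),np.sin(a);M=np.array([[c,s],[-s,c]]);o=np.array([519.8,212.1])
for n,uv,z in(("redfloor",(174.2,205.9),121),("blkfloor",(200.9,202.7),121),("collar",(174.9,206.8),112)):
    p=back("top",uv,z)[:2];print(n,p.round(1),"console",(M@(p-o)).round(1))
sd=np.load("sd.npy");r=sd[...,2]-sd[...,1]
print("side red");print(r[166:184,212:232].astype(int));print(sd.mean(2)[163:190,212:246].astype(int))
```

```text
redfloor [599.6 259.8] console [86.2 34.8]
blkfloor [610.4 190.5] console [ 86.2 -35.3]
collar [598.5 259.9] console [85.1 35.1]
side red
[[ -2   0   0   1   3   4   5   5   4   4   3   4   4   5   5   4   4   3
    2   3]
 [ -4  -3  -2  -1   1   2   2   3   4   3   3   2   4   4   4   3   3   3
    2   1]
 [ -5  -4  -2  -2  -1  -1   0   0   2   3   2   2   2   2   3   3   4   3
    1   1]
 [ -4  -4  -1   0   0  -2  -3  -2  -1   1   1   2   1   2   2   2   3   4
    3   2]
 [ -4  -4  -1   0   0  -1  -3  -3  -2   0   1   1   1   1   1   3   4   5
    3   2]
 [ -5  -4  -3   0   0   0  -2  -4  -2   0   1   0   0   0   1   2   4   5
    4   2]
 [ -4  -4  -3  -2   0   0  -1  -2  -2   0   1   0  -1  -1   0   0   2   2
    2   2]
 [ -3  -4  -3  -2   0   0   0   0   0   1   1   0  -1  -3  -4  -3  -1   0
    0   0]
 [ -3  -4  -3  -3   0   1   0   1   2   1   1   2   1  -3  -4  -4  -4  -3
   -3  -2]
 [ -4  -3  -1   1   3   1   1   1   2   4  10  23  25  10  -1  -5  -5  -5
   -4  -3]
 [ -4  -2   3  10  11   6   2   5  13  27  48  72  69  34   5  -3  -4  -4
   -4  -3]
 [ -4  -1   5  15  21  15  
[... 3676 characters left out ...]
 143 144 145 146 146 146 146 146 146 146 145 145 146 146 146 147 146
  138 113  80  67  69  73  74  68  58  46  46  78 117 140 146 146]
 [138 139 141 143 145 146 147 147 147 147 147 146 146 146 146 146 147 146
  137 110  72  52  54  55  51  44  37  33  40  75 115 139 145 145]
 [135 137 139 140 143 145 146 147 147 147 146 146 147 146 146 146 147 146
  137 110  71  42  37  38  36  34  33  40  57  87 120 139 145 145]
 [121 130 135 137 140 141 143 145 146 146 146 146 146 146 147 147 147 146
  138 114  80  55  49  55  62  64  66  75  93 113 130 141 145 144]
 [ 92 108 120 129 134 137 139 141 142 144 145 146 146 146 146 147 147 146
  140 121  98  86  86  96 104 107 108 113 125 135 141 144 145 144]]
```

The terminals come out 70.1 mm apart at y = ±35, with yaw 0.155, so the cradle is at (604,225). Before travelling I'll check the held link in the cameras against its predicted pose.

```bash
cat >> h.py <<'E'
def held(zoff=20.3):
    s=bot.observe();e=s["eef_pos"];y=yaw();u=np.array([np.cos(y),np.sin(y),0]);c=e+[0,0,zoff]
    for n in("side","top"):
        im=np.mean([bot.capture(n).astype(float) for _ in range(2)],0).astype(np.uint8)
        P=proj(n,[c+[0,0,13],c+50*u+[0,0,5],c-50*u+[0,0,5]]);print(n,"pred red,ends",P.round(1).tolist())
        h=cv2.cvtColor(im,cv2.COLOR_BGR2HSV);x0,y0=np.maximum(P.min(0).astype(int)-22,0);x1,y1=P.max(0).astype(int)+22
        h=h[y0:y1,x0:x1]
        for nm,m in(("red",((h[...,0]<8)|(h[...,0]>168))&(h[...,1]>130)&(h[...,2]>70)),("brass",(h[...,0]>12)&(h[...,0]<32)&(h[...,1]>110)&(h[...,2]>80))):
            k,_,st,ce=cv2.connectedComponentsWithStats(m.astype(np.uint8));print(nm,[(int(st[i,4]),(ce[i]+[x0,y0]).round(1).tolist(),(st[i,:4]+[x0,y0,0,0]).tolist()) for i in range(1,k) if st[i,4]>5])
E
python3 -c "
from h import *
held(); go([603.8,225,188],1.726)"
```

```text
side pred red,ends [[276.1, 246.7], [261.0, 237.3], [292.6, 264.3]]
red [(110, [278.7, 246.0], [275, 239, 10, 17])]
brass [(151, [306.8, 220.2], [299, 215, 15, 14]), (15, [261.6, 237.9], [260, 236, 4, 5]), (93, [286.4, 258.9], [280, 252, 14, 14])]
top pred red,ends [[362.5, 278.7], [340.8, 276.9], [382.4, 280.2]]
red []
brass [(35, [347.6, 276.7], [341, 275, 13, 4])]
move [44.86 15.39 -0.35] twist -0.206 yaw 1.52 q [-0.52 -0.32  1.85 -0.    1.61 -0.47]
```

The held link's measured ends match the prediction within 1 px in both cameras. Travelling above the cradle now.

carry_out(increments=[{"translation":[5,1.7,0],"twist":-0.02,"grip":0.1},{"translation":[10,3.4,0],"twist":-0.04,"grip":0.1},{"translation":[15,5.1,0],"twist":-0.06,"grip":0.1},{"translation":[20,6.8,0],"twist":-0.09,"grip":0.1},{"translation":[25,8.6,0],"twist":-0.12,"grip":0.1},{"translation":[30,10.3,0],"twist":-0.15,"grip":0.1},{"translation":[35,12,0],"twist":-0.18,"grip":0.1},{"translation":[40,13.7,0],"twist":-0.2,"grip":0.1},{"translation":[44.9,15.4,0],"twist":-0.206,"grip":0.1},{"translation":[44.9,15.4,0],"twist":-0.206,"grip":0.1},{"translation":[44.9,15.4,0],"twist":-0.206,"grip":0.1}])

```text
t: 20.27
eef_pos: [603.8, 225.2, 184.3]
ee_rot: [0.65, 0.76, -0.0, -0.0]
ft_force: [-0.4, -0.3, -0.7]
opening: 15.7
grasp_force: 20.0
```

```bash
python3 -c "
from h import *
print(bot.observe()['eef_pos'],bot.observe()['opening']);held(); go([603.8,225,125],1.726)"
```

```text
[603.78949732 225.1562912  184.25441669] 15.746093303737819
side pred red,ends [[226.5, 146.4], [214.8, 144.2], [239.2, 154.3]]
red [(39, [228.4, 145.4], [226, 142, 6, 10])]
brass [(9, [216.3, 144.4], [215, 143, 4, 4]), (23, [233.7, 151.9], [230, 149, 9, 6])]
top pred red,ends [[179.5, 198.6], [159.3, 201.7], [201.0, 196.7]]
red []
brass [(21, [197.4, 196.4], [195, 195, 6, 4])]
move [ 0.06 -0.    6.  ] twist -0.001 yaw 1.725 q [ 0.32  0.05  1.52 -0.    1.57  0.16]
```

carry_out(increments=[{"translation":[0,0,3],"twist":0,"grip":0.1},{"translation":[0,0,5],"twist":0,"grip":0.1},{"translation":[0,0,6],"twist":0,"grip":0.1},{"translation":[0,0,6.4],"twist":0,"grip":0.1},{"translation":[0,0,6.8],"twist":0,"grip":0.1},{"translation":[0,0,7.2],"twist":0,"grip":0.1},{"translation":[0,0,7.2],"twist":0,"grip":0.1}])

```text
t: 21.35
eef_pos: [604.0, 225.4, 112.6]
ee_rot: [0.65, 0.76, -0.0, -0.0]
ft_force: [0.5, 1.6, -1.8]
opening: 16.1
grasp_force: 20.0
```

carry_out(increments=[{"translation":[0,0,0.4],"twist":0,"grip":0.1},{"translation":[0,0,0.7],"twist":0,"grip":0.1},{"translation":[0,0,0.9],"twist":0,"grip":0.1},{"translation":[0,0,0.9],"twist":0,"grip":0.1}])

```text
t: 21.85
eef_pos: [603.9, 225.4, 103.4]
ee_rot: [0.65, 0.76, -0.0, -0.0]
ft_force: [0.1, 0.6, -1.0]
opening: 16.0
grasp_force: 20.0
```

Free in both forks so far. Lowering to contact.

carry_out(increments=[{"translation":[0,0,0.15],"twist":0,"grip":0.1},{"translation":[0,0,0.25],"twist":0,"grip":0.1},{"translation":[0,0,0.35],"twist":0,"grip":0.1},{"translation":[0,0,0.35],"twist":0,"grip":0.1}])

```text
t: 22.35
eef_pos: [604.1, 225.4, 100.7]
ee_rot: [0.65, 0.76, 0.0, 0.0]
ft_force: [-2.1, -0.7, 4.5]
opening: 15.6
grasp_force: 20.0
```

It makes contact at the expected 100.7. Releasing and retreating.

carry_out(increments=[{"translation":[0,0,0],"twist":0,"grip":0.3},{"translation":[0,0,0],"twist":0,"grip":0.45},{"translation":[0,0,0],"twist":0,"grip":0.45},{"translation":[0,0,0],"twist":0,"grip":0.45},{"translation":[0,0,-3],"twist":0,"grip":0.45},{"translation":[0,0,-8],"twist":0,"grip":0.45},{"translation":[0,0,-13],"twist":0,"grip":0.45},{"translation":[0,-6,-14],"twist":0,"grip":0.45},{"translation":[-6,-10,-14],"twist":0,"grip":0.45},{"translation":[-12,-12,-14],"twist":0,"grip":0.45},{"translation":[-18,-12,-14],"twist":0,"grip":0.45},{"translation":[-24,-12,-14],"twist":0,"grip":0.45},{"translation":[-30,-12,-14],"twist":0,"grip":0.45},{"translation":[-30,-12,-14],"twist":0,"grip":0.45}])

```text
t: 24.1
eef_pos: [531.7, -92.9, 239.8]
ee_rot: [0.652, 0.758, -0.0, -0.0]
ft_force: [0.1, 0.8, -0.4]
opening: 41.5
grasp_force: 0.0
```

Run:
```python
from h import *
print(bot.observe()['eef_pos'],bot.observe()['ft_force'])
u=np.array([-np.sin(.155),np.cos(.155),0]);c=np.array([603.8,225.2,121])
for n in("side","top"):
    im=np.mean([bot.capture(n).astype(float) for _ in range(3)],0).astype(np.uint8)
    P=proj(n,[c+[0,0,13],c+50*u+[0,0,5],c-50*u+[0,0,5],c+[0,0,26]]);print(n,P.round(1).tolist())
    h=cv2.cvtColor(im,cv2.COLOR_BGR2HSV);x0,y0=P.min(0).astype(int)-15;x1,y1=P.max(0).astype(int)+15;h=h[y0:y1,x0:x1]
    for nm,m in(("red",((h[...,0]<8)|(h[...,0]>168))&(h[...,1]>130)&(h[...,2]>70)),("brass",(h[...,0]>12)&(h[...,0]<32)&(h[...,1]>90)&(h[...,2]>70))):
        k,_,st,ce=cv2.connectedComponentsWithStats(m.astype(np.uint8),connectivity=8);print(nm,[(int(st[i,4]),(ce[i]+[x0,y0]).round(1).tolist(),(st[i,:4]+[x0,y0,0,0]).tolist()) for i in range(1,k) if st[i,4]>3])
    if n=="side":
        d=np.clip(im[...,2].astype(float)-im[...,1]-18,0,None);print(d[210:217,168:184].astype(int))
```

```text
[531.67437056 -92.94239935 239.78266345] [ 0.07851225  0.81720559 -0.38443054]
side [[228.3, 173.7], [216.9, 170.8], [240.5, 181.8], [228.0, 169.6]]
red [(93, [225.8, 173.8], [217, 168, 16, 12])]
brass [(22, [220.2, 172.0], [218, 170, 5, 6]), (35, [237.1, 179.9], [233, 176, 8, 8])]
[[ 0  0  0  0  0  0  0  0  0  0  0  0  0  0  0  0]
 [ 0  0  0  0  0  0  0  0  0  0  9 17 17 13  3  0]
 [ 0  0  0  0  0  0  0  0  5 25 37 40 38 25  7  0]
 [ 0  0  7  8  0  0  0  0 13 34 37 25 15  4  0  0]
 [ 0 16 39 40 20  0  0  0  1 10  4  0  0  0  0  0]
 [ 0 20 51 55 31  3  0  0  0  0  0  0  0  0  0  0]
 [ 0  2 19 20  9  0  0  0  0  0  0  0  0  0  0  0]]
top [[186.5, 204.0], [167.9, 206.7], [206.2, 202.2], [185.5, 203.2]]
red [(84, [184.6, 203.4], [178, 200, 15, 11])]
brass [(52, [198.9, 202.0], [193, 200, 13, 5]), (50, [173.2, 205.0], [168, 202, 11, 7])]
```

The link is seated: brass ends at (168..206, 202..207) in the top view, level in the side view, red grip on top. One last check of the pointer angle against the stud, now unobstructed.

Run:
```python
from h import *
a=.155;cx=np.array([np.cos(a),np.sin(a),0]);cy=np.array([-np.sin(a),np.cos(a),0]);z=np.array([0,0,1.])
X=cx*np.cos(.35)+z*np.sin(.35);N=-cx*np.sin(.35)+z*np.cos(.35);O=np.array([476.5,205.2,76.4])
for n,off in(("top",(0,0)),("side",(0,1.3))):
    im=np.mean([bot.capture(n).astype(float) for _ in range(5)],0);i=bot.camera_info(n);K,R,t=map(np.array,(i["camera_matrix"],i["R"],i["t"]));C=-R.T@t
    d=np.clip(im[...,2]-im[...,1]-22,0,None)
    H=[]
    for v,u in np.argwhere(d>0):
        r=R.T@np.linalg.inv(K)@np.array([u-off[0],v-off[1],1.]);o=[]
        for hgt in(6,2):
            p=C+r*((O+hgt*N-C)@N)/(r@N)-O;o.append((p@X,p@cy))
        H.append((d[v,u],*o[0],*o[1]))
    H=np.array(H)
    for nm,k,lo,hi in(("pointer",1,33,51),("stud",3,54,75)):
        r=np.hypot(H[:,k],H[:,k+1]);th=np.arctan2(H[:,k+1],H[:,k]);m=(r>lo)&(r<hi)&(th>1.2)
        w=H[m,0];x,y=np.average(H[m,k:k+2],axis=0,weights=w);print(n,nm,m.sum(),round(np.hypot(x,y),1),round(np.arctan2(y,x),3))
```

```text
top pointer 11 39.5 2.528
top stud 11 63.6 2.521
side pointer 29 39.7 2.116
side stud 17 63.5 2.289
```

In the top view the pointer is at 2.528 rad and the stud at 2.521 rad, so the knob is at zero. Handing in.

```bash
python3 -c "
from workcell import bot
print(bot.close_job())"
```

```text
the job is handed in; nothing more can be done
None
```

I turned the knob back to its zero stop, laid the red-grip brass link in both forks with its grip on top, and handed the job in after about 25 s on the robot's clock; the final camera check agreed, but no verdict was returned.

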